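# Fold one half of a steamer lid over onto the other

### The job

Open one side of the steamer: with your fingers, push the half of the hinged teal lid that is on the robot's right up and over its hinge, and lay it flat on the other half, without flinging it over. Only push it, do not pinch it or lift the lid off: the other half stays seated on the steamer, and the steamer, sugar bowl, tongs and scraper stay where they are.

Things in the scene. Friction and masses are not known exactly. Their poses are not given: they have to be found in the camera images.
- steamer: Aluminium steamer, loose on the worktop, about 3 kg: a pot 216 mm across (224 at its rim) and 95 mm high with a perforated basket of eggs seated in it; the flat open rim is 145 mm above the worktop, 222 mm across. Two steel loop handles stand out to 148 mm from the middle at 75 mm height, on the sides +x and -x. Origin: centre of the underside; z up; -x faces the robot to within 12 degrees.
- steamer_rim (a point): Centre of the steamer's rim, on its axis, 145 mm above the worktop.
- lid: Left half (seen from the robot) of the round teal lid (232 mm across, hard silicone 5 mm thick, 0.36 kg), loose on the rim; a 12 mm skirt inside the rim stops it sliding towards +x. Origin: centre of the whole disc, on its underside. y runs along the hinge (steel rod across the diameter), +x over this half to the left, to the end of its own lug at x = 150 mm.
- leaf (a joint): Angle of the lid's right half (the leaf, about 0.16 kg) about the hinge: 0 shut, level on the rim; 1.57 upright; 3.14 folded over, flat on the left half. The hinge is a little stiff (0.05 N m friction, 0.03 N m s/rad damping): the leaf holds itself only within about 30 degrees of upright, otherwise sinks slowly down to that side. A lift of 1 to 2 N under its lug raises it.
- leaf_hinge (a point): Middle of the hinge line, on its axis, at the top face of the shut lid, 150 mm above the worktop. Frame turns with the leaf: -x runs from the hinge along the leaf to its lug, z is the normal of its top face. The leaf is a half disc of 116 mm radius with a lug; it fills z from -5 mm to 0.
- leaf_lug (a point): Middle of the outer end of the leaf's lug, 150 mm from the hinge line, 2.5 mm below the top face. The lug is a level tongue 60 mm wide, 5 mm thick with rounded corners, that stands out 34 mm from the leaf's round edge and overhangs the pot's wall by about 42 mm, with free space below.
- sugar_bowl: White ceramic sugar bowl with lid and knob, 94 mm across (125 mm over its ears), 103 mm high, loose. Origin: centre of the underside.
- tongs: Spring-loaded steel tongs lying on edge, open, 245 mm long, 58 mm wide, 26 mm high, loose. Origin: on the worktop at their middle; x runs to the tips.
- scraper: Olive-wood scraper lying flat, 178 mm long, 66 mm wide, 7 mm thick, loose. Origin: on the worktop where blade meets handle; x runs to the blade's edge.

How it is judged:
By the outcome, as a careful person would: the job done as asked, in the order asked, and still so for the second after the job is handed in, with the robot touching nothing.
It also fails if it takes over 38 s, if anything falls off the work surface, if the arm or the gripper's body presses on something with over 40 N, if the wrist force passes 120 N, or if a joint passes its speed limit or range.

### The arm

A 7-joint arm with a two-finger parallel gripper is mounted at the origin on the work surface. World frame = base frame: x ahead of the robot, y to its left, z up, the work surface at z = 0. Lengths are in m, angles in rad, forces in N, time in s.
With the tool pointing down it reaches from about 0.425 to 0.875 m from the base axis. Payload 4.7 kg.
Tool frame: the origin (TCP) lies at the very end of the fingers, on their centre line; the grasp point (between the pads) lies 19 mm behind it; z points along the fingers, y is the line along which they close (so a half turn about z gives the same grasp; the last joint's range is limited). The gripper opens to 87 mm and grips with 3 to 60 N. Pads are 19 mm wide; open, the fingers measure 117 mm over their backs; the gripper's body (75 mm by 190 mm) begins 51 mm behind the grasp point.
Start: joints at [-1.107, 0.321, -0.07, 1.45, 0.023, 1.371, -0.057], TCP at [0.283, 0.585, 0.223] pointing down, gripper open.
Joint ranges: [-2.86, 2.86], [-0.3, 2.09], [-1.38, 1.24], [0.06, 2.45], [-1.56, 4.7], [0.09, 2.05], [-2.69, 2.69]. Speed limits (rad/s): [2.57, 2.57, 3.14, 3.14, 3.14, 3.14, 3.14].

### API

Orientations are given as a rotation vector (axis times angle).
In Python, from bench import ctrl, vision gives the robot as it stands.
- The arm moves only by the tool jog_arm, never from a script. Its argument "increments" is a list of rows, each an object of numbers: "tx", "ty", "tz": the shift along the tool's x, y, z in mm; "wx", "wy", "wz": the turn, a rotation vector about the tool's x, y, z in rad; "gripper": the opening, from 0 (shut) to 1 (fully open). In form: [{"tx": .., "ty": .., "tz": .., "wx": .., "wy": .., "wz": .., "gripper": ..}, ...]. A call has exactly 5 rows; each row is the pose to reach, as a shift and turn from the pose commanded when the call began, along the tool's axes at that moment; what a row does not reach only later rows make up. A row lasts 1/12 s, in which the tool goes at most 41.7 mm and 7.16 degrees, less where a joint would pass 70% of its speed; a pose out of reach is approached as far as the arm can. A call with a gripper value outside its range is refused whole. The fingers move at their own pace and stop on an object; "grip_force" is the grip in N (left out, the last holds). Time passes only in rows, so rows that repeat a pose let the fingers close, or fill a call up. It gives the time, the measured TCP pose, the force, the opening and the grip force at its end, in the units of the state.
- ctrl.get_state(): the state, without advancing time (a new reading comes with each control period).
- vision.get_image(name): name is "scene" or "top"; returns a dict with "color" (420x560x3 uint8, blue, green, red), "fx", "fy", "cx", "cy" (pixels), "extrinsics" (4x4, takes a point from world to camera coordinates). Camera axes: x right, y down, z forward; pixel columns grow to the right and rows downward; lengths in m; the calibration is good to about 2 mm. A picture is of the moment at which its call begins. There is no depth.
- ctrl.close_job(): hands the job in; it is judged then, once.
Trained networks look in the newest picture that a camera, given by its name, has taken for a name from the list of things; names that differ only in an ending like _2 or _b are one class to them, and where a whole thing is asked for, a point or a joint stands for the part that bears it (a point fixed in the world has none). Each returns a list of dicts, best first, with "conf" (0 to 1); they miss things now and then, are a little off and sometimes report something else, mostly with a low value. They report only what shows in the picture. A call takes as long as a camera call.
- vision.spot_in(camera, thing): "bbox" ([left, top, right, bottom] in pixels, round what is visible of it).
The state is a dict: "time": time; "joint_positions": joint angles; "qd": joint speeds; "joint_torque": joint torques, N m; "position": TCP position; "tool_rot": TCP orientation; "ft_force": force on the tool from outside, world axes, zero at the start; "torque": the same for the moment, N m; "grip_width": opening from 0.0 (shut) to 1.0 (fully open); "grip_force": force on a finger pad.
Only numpy, scipy, OpenCV 4.12 (cv2) and the standard library are available. Lean on these libraries where they do the work, as an engineer would, in place of code of your own. Each camera call takes 0.05 s, during which the arm holds its last target. There are 200 camera calls.

## Working session

There is one attempt and no reset: what is moved stays moved. The work goes in short steps, Python scripts to look and compute and a tool call to move; the robot and the scene stay as the last step left them, time stands still between calls to the robot, and variables do not carry over. Pictures are saved under pics/ and viewed, at most 10 in all, crops included, and the job is handed in when it is done.

Besides the shell and the picture viewer there is one more tool, called after ">>>" as name(argument=value, ...), one argument or row to a line, values as JSON. jog_arm: Moves the arm, as the interface text tells. Its arguments: {"type":"object","properties":{"increments":{"type":"array"},"grip_force":{"type":"number"}},"required":["increments"]}

```bash
mkdir -p pics; ls; python3 - <<'E'
from bench import ctrl, vision
import cv2, numpy as np
s=ctrl.get_state(); print(s['time'],s['position'],s['tool_rot'],s['grip_width'])
for n in ['scene','top']:
    im=vision.get_image(n); cv2.imwrite(f'pics/{n}0.png',im['color'])
    np.savez(f'{n}_cal.npz',K=np.array([[im['fx'],0,im['cx']],[0,im['fy'],im['cy']],[0,0,1]]),E=im['extrinsics'])
    print(n,im['fx'],im['fy'],im['cx'],im['cy'],np.round(im['extrinsics'],4).tolist())
    for t in ['steamer','lid','leaf','leaf_lug','sugar_bowl','tongs','scraper']:
        print(t,[(np.round(d['bbox'],0).tolist(),round(d['conf'],2)) for d in vision.spot_in(n,t)[:2]])
E
```

```text
pics
0.0 [0.28237004 0.58485704 0.22148117] [-7.00380976e-01 -3.06219319e+00  2.91329545e-03] 1.0001842299339876
scene 441.0091376786581 441.0091376786581 279.40460050101404 206.49422699949966 [[0.7154, 0.6987, 0.0068, -0.4353], [0.4706, -0.4747, -0.7438, -0.1542], [-0.5165, 0.5353, -0.6684, 1.1759], [0.0, 0.0, 0.0, 1.0]]
steamer [([239.0, 213.0, 359.0, 282.0], 0.6)]
lid [([221.0, 150.0, 365.0, 231.0], 0.76), ([223.0, 160.0, 333.0, 228.0], 0.68)]
leaf [([221.0, 160.0, 334.0, 229.0], 0.96)]
leaf_lug [([220.0, 159.0, 331.0, 232.0], 0.97), ([324.0, 145.0, 355.0, 161.0], 0.64)]
sugar_bowl [([322.0, 144.0, 366.0, 164.0], 0.68), ([362.0, 201.0, 445.0, 245.0], 0.37)]
tongs [([181.0, 238.0, 227.0, 333.0], 0.97)]
scraper [([362.0, 200.0, 441.0, 243.0], 0.66)]
top 427.48866871981767 427.48866871981767 274.38044718561974 206.51971331512829 [[-0.0235, -0.9993, 0.0305, 0.0447], [-0.9834, 0.0176, -0.1806, 0.5449], [0.18, -0.0342, -0.9831, 1.0696], [0.0, 0.0, 0.0, 1.0]]
steamer [([234.0, 145.0, 273.0, 254.0], 0.81)]
lid [([192.0, 143.0, 315.0, 241.0], 0.91)]
leaf [([248.0, 148.0, 318.0, 238.0], 0.69)]
leaf_lug [([245.0, 144.0, 318.0, 237.0], 0.62)]
sugar_bowl [([153.0, 210.0, 187.0, 250.0], 0.83)]
tongs [([318.0, 180.0, 354.0, 265.0], 0.67), ([233.0, 141.0, 276.0, 252.0], 0.35)]
scraper [([162.0, 132.0, 190.0, 191.0], 0.97), ([320.0, 184.0, 353.0, 261.0], 0.24)]
```

View pics/scene0.png

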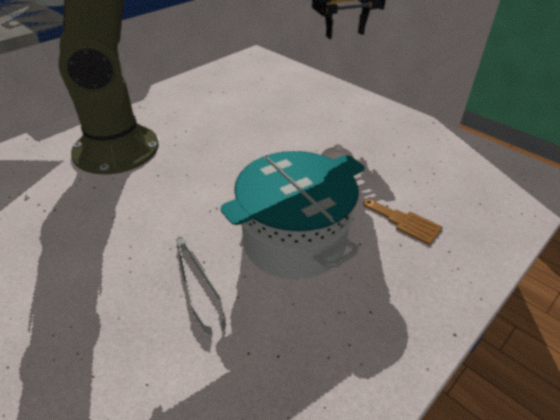

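View pics/top0.png

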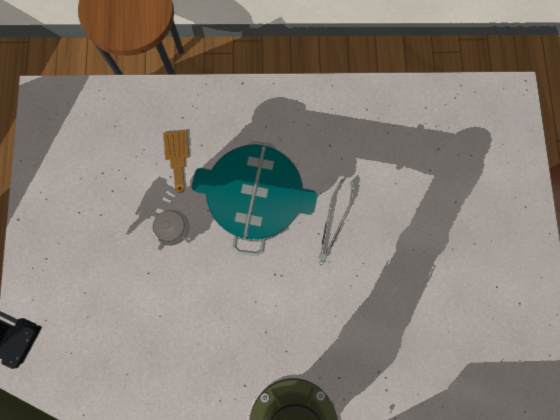

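The scene view shows the round lid, with the right lug at about (232,212) and the left lug at about (350,163). In the top view the leaf's lug ends at about (316,203). The hinge runs from (263,145) to (246,240), the tongs lie to the right at about (340,220), and the sugar bowl and scraper are on the left. Next I'll fit the lid's pose to the teal outlines in both views.

```bash
cat > h.py <<'E'
import cv2, numpy as np
from scipy.spatial.transform import Rotation as R
from scipy.optimize import minimize
def proj(n,P):
    c=np.load(f'{n}_cal.npz'); q=(c['E'][:3,:3]@np.asarray(P,float).T).T+c['E'][:3,3]; q=q@c['K'].T; return q[:,:2]/q[:,2:]
def teal(im):
    h=cv2.cvtColor(im,cv2.COLOR_BGR2HSV); return cv2.inRange(h,(80,120,40),(100,255,255))
E
python3 - <<'E'
from h import *
M={}
for n in ['scene','top']:
    m=teal(cv2.imread(f'pics/{n}0.png')); nn,l,st,_=cv2.connectedComponentsWithStats(cv2.morphologyEx(m,cv2.MORPH_CLOSE,np.ones((9,9))))
    # component nearest to lid
    c=(295,195) if n=='scene' else (255,192)
    w=l[c[1]-30:c[1]+30,c[0]-30:c[0]+30]; k=np.bincount(w[w>0]).argmax(); M[n]=(l==k).astype(np.uint8)
    print(n,st[k])
a=np.linspace(0,2*np.pi,200)
def mask(n,x,y,th,z,shape):
    c,s=np.cos(th),np.sin(th); Rm=np.array([[c,-s],[s,c]]); out=np.zeros(shape,np.uint8)
    for zz in (z,z-.005):
      for poly in (np.c_[.116*np.cos(a),.116*np.sin(a)],np.array([[-.15,-.03],[.15,-.03],[.15,.03],[-.15,.03]])):
        p=poly@Rm.T+[x,y]; q=proj(n,np.c_[p,np.full(len(p),zz)])
        cv2.fillPoly(out,[np.round(q*16).astype(np.int32)],1,shift=4)
    return out
def cost(v,names=('scene','top')):
    return sum(1-(lambda A,B:(A&B).sum()/(A|B).sum())(mask(n,v[0],v[1],v[2],v[3],M[n].shape),M[n]) for n in names)
best=None
for names in (('scene','top'),('top',),('scene',)):
    r=minimize(cost,[.6,.0,1.57+.2,.15],args=(names,),method='Nelder-Mead',options=dict(initial_simplex=np.array([[.6,.03,1.4,.15],[.65,.03,1.4,.15],[.6,-.02,1.4,.15],[.6,.03,1.7,.15],[.6,.03,1.4,.17]]),maxiter=500,xatol=1e-4))
    print(names,r.x,r.fun, 'lug', r.x[0]-.15*np.cos(r.x[2]), r.x[1]-.15*np.sin(r.x[2]))
from bench import ctrl
s=ctrl.get_state(); print(R.from_rotvec(s['tool_rot']).as_matrix().round(3))
E
```

```text
scene [ 222  152  142   78 7622]
top [ 192  145  125   94 7276]
('scene', 'top') [0.5669227  0.08704879 1.34623265 0.14562548] 0.2509957428615359 lug 0.5335205453589423 -0.05918491773029995
('top',) [0.56329141 0.0846226  1.33320581 0.15734255] 0.12267568220236658 lug 0.5279871791382416 -0.06116358865811421
('scene',) [0.55198665 0.10291836 1.35668823 0.13086478] 0.10483870967741937 lug 0.5201152520279582 -0.043656580415392054
[[-0.901  0.435  0.   ]
 [ 0.435  0.901  0.   ]
 [-0.     0.    -1.   ]]
```

```bash
cat >> h.py <<'E'
def outline(x,y,th,z):
    a=np.linspace(0,2*np.pi,100); c,s=np.cos(th),np.sin(th); Rm=np.array([[c,-s],[s,c]])
    P=[np.c_[.116*np.cos(a),.116*np.sin(a)],np.array([[-.15,-.03],[.15,-.03],[.15,.03],[-.15,.03],[-.15,-.03]]),np.array([[0,-.116],[0,.116]])]
    return [np.c_[p@Rm.T+[x,y],np.full(len(p),z)] for p in P]
E
python3 - <<'E'
from h import *
o=[]
for n,(cx,cy) in {'scene':(295,195),'top':(255,192)}.items():
    im=cv2.imread(f'pics/{n}0.png'); k=4
    b=cv2.resize(im[cy-75:cy+75,cx-100:cx+100],None,fx=k,fy=k,interpolation=cv2.INTER_CUBIC)[:, :]
    for p in outline(.5669,.087,1.346,.15):
        q=(proj(n,p)-[cx-100,cy-75]+.5)*k-.5; cv2.polylines(b,[np.round(q).astype(int)],False,(0,0,255),1)
    o.append(cv2.resize(b,(533,400))[:, :]) 
v=np.vstack([cv2.resize(x,(400,300)) for x in o]); cv2.imwrite('pics/ov.png',v)
E
```

```text
(no output)
```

View pics/ov.png

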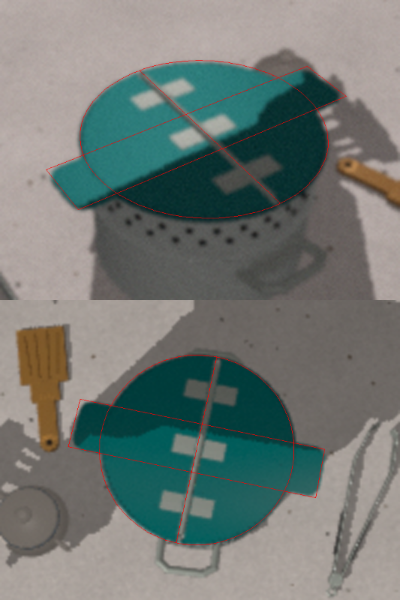

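The overlay shows the disc fitting well but the angle slightly off, because the shadowed part of the teal was lost. I'll refit with a looser mask and z fixed at 0.15.

```bash
python3 - <<'E'
from h import *
M={}
for n in ['scene','top']:
    im=cv2.imread(f'pics/{n}0.png').astype(int); m=((im[:,:,1]-im[:,:,2]>20)&(im[:,:,2]<1.0*im[:,:,0])).astype(np.uint8)
    m=cv2.morphologyEx(m,cv2.MORPH_CLOSE,np.ones((9,9))); nn,l,st,_=cv2.connectedComponentsWithStats(m)
    c=(295,195) if n=='scene' else (255,192)
    w=l[c[1]-30:c[1]+30,c[0]-30:c[0]+30]; k=np.bincount(w[w>0]).argmax(); M[n]=(l==k).astype(np.uint8); print(n,st[k])
def mask(n,x,y,th,z):
    out=np.zeros((420,560),np.uint8)
    for zz in (z,z-.005):
      for p in outline(x,y,th,zz)[:2]: cv2.fillPoly(out,[np.round(proj(n,p)*16).astype(np.int32)],1,shift=4)
    return out
def cost(v,names):
    z=v[3] if len(v)>3 else .15
    return sum(1-(lambda A,B:(A&B).sum()/(A|B).sum())(mask(n,v[0],v[1],v[2],z),M[n]) for n in names)
for names in (('scene','top'),('top',),('scene',)):
  for N in (3,4):
    S=np.array([[.56,.08,1.3,.15],[.58,.08,1.3,.15],[.56,.1,1.3,.15],[.56,.08,1.45,.15],[.56,.08,1.3,.16]])[:N+1,:N]
    r=minimize(cost,S[0],args=(names,),method='Nelder-Mead',options=dict(initial_simplex=S,maxiter=500,xatol=1e-4))
    print(names,r.x.round(4),round(r.fun,3),'lug',(r.x[0]-.15*np.cos(r.x[2])).round(4),(r.x[1]-.15*np.sin(r.x[2])).round(4))
E
```

```text
scene [ 220  151  144   80 8336]
top [ 192  145  126   95 7943]
('scene', 'top') [0.5671 0.0847 1.352 ] 0.1 lug 0.5346 -0.0617
('scene', 'top') [0.5664 0.0847 1.3572 0.1488] 0.099 lug 0.5346 -0.0619
('top',) [0.5673 0.0843 1.348 ] 0.025 lug 0.5342 -0.062
('top',) [0.5681 0.0854 1.3348 0.1415] 0.017 lug 0.533 -0.0604
('scene',) [0.5658 0.0873 1.3417] 0.065 lug 0.5318 -0.0587
('scene',) [0.5616 0.0912 1.3609 0.1456] 0.052 lug 0.5304 -0.0555
```

```bash
cat >> h.py <<'E'
H=np.array([.567,.085,.150]); TH=1.35
w_=np.array([np.cos(TH),np.sin(TH),0]); k_=np.array([0,0,1.]); hy=np.array([np.sin(TH),-np.cos(TH),0])
def Rt(al):
    al=np.radians(al); z=w_*np.sin(al)-k_*np.cos(al); x=w_*np.cos(al)+k_*np.sin(al); return np.c_[x,hy,z]
def pt(s,z): # s along w_ from hinge (negative = leaf side), z world height
    return H*[1,1,0]+w_*s+k_*z
def go(p,al,R0=None,p0=None):
    from bench import ctrl
    s=ctrl.get_state(); R0=R.from_rotvec(s['tool_rot']).as_matrix(); p0=s['position']
    print('t',(R0.T@(np.array(p)-p0)*1000).round(0),'w',R.from_matrix(R0.T@Rt(al)).as_rotvec().round(3))
def st():
    from bench import ctrl
    s=ctrl.get_state(); d=s['position']-H; Rm=R.from_rotvec(s['tool_rot']).as_matrix()
    print('t',round(s['time'],2),'s,h,z(mm)',np.round([d@w_*1000,d@hy*1000,s['position'][2]*1000],0),'tilt',np.degrees(np.arctan2(Rm[:,2]@w_,-Rm[2,2])).round(1),'F',np.round(s['ft_force'],1),'q',np.round(s['joint_positions'],2),'g',round(s['grip_width'],2))
E
python3 -c "
from h import *
go([.5,.35,.36],0); go([.51,-.17,.36],0); st()"
```

```text
t [-298. -117. -137.] w [ 0.    -0.     1.342]
t [-533. -581. -137.] w [ 0.    -0.     1.342]
t 0.8 s,h,z(mm) [ 426. -387.  223.] tilt 0.0 F [-0.7 -0.2  0.3] q [-1.11  0.32 -0.07  1.45  0.02  1.37 -0.06] g 1.0
```

>>> jog_arm(
  increments=[
    {"tx": -30, "ty": -12, "tz": -30, "wz": 0.12, "gripper": 0},
    {"tx": -60, "ty": -24, "tz": -55, "wz": 0.24, "gripper": 0},
    {"tx": -90, "ty": -36, "tz": -80, "wz": 0.36, "gripper": 0},
    {"tx": -120, "ty": -48, "tz": -105, "wz": 0.48, "gripper": 0},
    {"tx": -150, "ty": -60, "tz": -130, "wz": 0.6, "gripper": 0},
  ],
  grip_force=10,
)

```text
validation failed for argument at $.in...
```

```bash
python3 -c "
from h import *
go([.52,.2,.36],0); go([.51,-.17,.36],0);st()"
```

```text
t [-381. -244. -137.] w [ 0.    -0.     1.342]
t [-533. -581. -137.] w [ 0.    -0.     1.342]
t 0.8 s,h,z(mm) [ 426. -387.  223.] tilt 0.0 F [-0.7 -0.2  0.3] q [-1.11  0.32 -0.07  1.45  0.02  1.37 -0.06] g 1.0
```

>>> jog_arm(
  increments=[
    {"tx": -30, "ty": -12, "tz": -30, "wx": 0, "wy": 0, "wz": 0.12, "gripper": 0},
    {"tx": -60, "ty": -24, "tz": -55, "wx": 0, "wy": 0, "wz": 0.24, "gripper": 0},
    {"tx": -90, "ty": -36, "tz": -80, "wx": 0, "wy": 0, "wz": 0.36, "gripper": 0},
    {"tx": -120, "ty": -48, "tz": -105, "wx": 0, "wy": 0, "wz": 0.48, "gripper": 0},
    {"tx": -150, "ty": -60, "tz": -130, "wx": 0, "wy": 0, "wz": 0.6, "gripper": 0},
  ],
  grip_force=10,
)

```text
time: 1.22
position: [0.3925, 0.4647, 0.3542]
tool_rot: [1.582, 2.714, 0.001]
ft_force: [0.7, 0.5, -0.4]
grip_width: 0.707
grip_force: 0.0
```

```bash
python3 -c "
from h import *
go([.52,.2,.36],0); go([.51,-.17,.36],0);st()"
```

```text
t [-293.  -19.   -6.] w [ 0.001 -0.001  0.736]
t [-610. -210.   -6.] w [ 0.001 -0.001  0.736]
t 1.22 s,h,z(mm) [ 332. -253.  354.] tilt 0.0 F [ 0.7  0.5 -0.4] q [-0.98  0.2   0.09  1.34 -0.02  1.6  -0.39] g 0.71
```

>>> jog_arm(
  increments=[
    {"tx": -40, "ty": -3, "tz": -1, "wx": 0, "wy": 0, "wz": 0.12, "gripper": 0},
    {"tx": -80, "ty": -6, "tz": -2, "wx": 0, "wy": 0, "wz": 0.24, "gripper": 0},
    {"tx": -120, "ty": -9, "tz": -3, "wx": 0, "wy": 0, "wz": 0.36, "gripper": 0},
    {"tx": -160, "ty": -12, "tz": -4, "wx": 0, "wy": 0, "wz": 0.48, "gripper": 0},
    {"tx": -200, "ty": -15, "tz": -5, "wx": 0, "wy": 0, "wz": 0.6, "gripper": 0},
  ],
)

```text
time: 1.63
position: [0.4787, 0.2833, 0.358]
tool_rot: [-2.314, -2.125, -0.001]
ft_force: [0.4, 0.3, -0.4]
grip_width: 0.323
grip_force: 0.0
```

```bash
python3 -c "
from h import *
go([.51,-.17,.36],0);go([.51,-.17,.36],60);st()"
```

```text
t [-449.   70.   -2.] w [ 0.    -0.001  0.136]
t [-449.   70.   -2.] w [-0.071  1.045  0.124]
t 1.63 s,h,z(mm) [ 174. -130.  358.] tilt 0.0 F [ 0.4  0.3 -0.4] q [-0.82  0.09  0.25  1.47 -0.02  1.59 -0.65] g 0.32
```

>>> jog_arm(
  increments=[
    {"tx": -41, "ty": 6, "tz": 0, "wx": 0, "wy": 0, "wz": 0.07, "gripper": 0},
    {"tx": -82, "ty": 12, "tz": 0, "wx": 0, "wy": 0, "wz": 0.136, "gripper": 0},
    {"tx": -123, "ty": 19, "tz": 0, "wx": 0, "wy": 0, "wz": 0.136, "gripper": 0},
    {"tx": -164, "ty": 25, "tz": 0, "wx": 0, "wy": 0, "wz": 0.136, "gripper": 0},
    {"tx": -205, "ty": 32, "tz": 0, "wx": 0, "wy": 0, "wz": 0.136, "gripper": 0},
  ],
)

```text
time: 2.05
position: [0.4936, 0.0762, 0.3579]
tool_rot: [-2.447, -1.97, -0.002]
ft_force: [0.8, 0.5, 0.4]
grip_width: 0.019
grip_force: 0.0
```

```bash
python3 -c "
from h import *
go(pt(-.24,.33),60);st()"
```

```text
t [-216.   68.   28.] w [-0.003  1.046  0.006]
t 2.05 s,h,z(mm) [-25. -70. 358.] tilt 0.1 F [0.8 0.5 0.4] q [-0.64 -0.05  0.42  1.6   0.02  1.59 -0.44] g 0.02
```

>>> jog_arm(
  increments=[
    {"tx": -40, "ty": 13, "tz": 5, "wx": 0, "wy": 0.12, "wz": 0, "gripper": 0},
    {"tx": -80, "ty": 26, "tz": 10, "wx": 0, "wy": 0.24, "wz": 0, "gripper": 0},
    {"tx": -120, "ty": 39, "tz": 15, "wx": 0, "wy": 0.36, "wz": 0, "gripper": 0},
    {"tx": -160, "ty": 52, "tz": 20, "wx": 0, "wy": 0.48, "wz": 0, "gripper": 0},
    {"tx": -200, "ty": 65, "tz": 25, "wx": 0, "wy": 0.6, "wz": 0, "gripper": 0},
  ],
)

```text
time: 2.47
position: [0.5127, -0.1167, 0.3369]
tool_rot: [-2.111, -1.702, -0.634]
ft_force: [0.4, 0.3, -1.4]
grip_width: 0.007
grip_force: 0.0
```

```bash
python3 -c "
from h import *
go(pt(-.22,.2),60);st()"
```

```text
t [-84.   8. 108.] w [-0.001  0.468  0.007]
t 2.47 s,h,z(mm) [-209.   -9.  337.] tilt 33.2 F [ 0.4  0.3 -1.4] q [-0.27  0.15  0.91  1.61 -0.64  1.69  0.44] g 0.01
```

>>> jog_arm(
  increments=[
    {"tx": -17, "ty": 2, "tz": 22, "wx": 0, "wy": 0.1, "wz": 0, "gripper": 0},
    {"tx": -34, "ty": 4, "tz": 44, "wx": 0, "wy": 0.2, "wz": 0, "gripper": 0},
    {"tx": -50, "ty": 6, "tz": 66, "wx": 0, "wy": 0.3, "wz": 0, "gripper": 0},
    {"tx": -67, "ty": 7, "tz": 88, "wx": 0, "wy": 0.4, "wz": 0, "gripper": 0},
    {"tx": -84, "ty": 8, "tz": 108, "wx": 0, "wy": 0.468, "wz": 0, "gripper": 0},
  ],
)

```text
time: 2.88
position: [0.5169, -0.1286, 0.1953]
tool_rot: [-1.783, -1.428, -1.021]
ft_force: [0.6, 0.2, -0.7]
grip_width: 0.008
grip_force: 0.0
```

```bash
python3 - <<'E'
from h import *
from bench import vision
st(); go(pt(-.2,.12),60)
im=vision.get_image('scene'); cv2.imwrite('pics/s1.png',im['color'])
E
```

```text
t 2.88 s,h,z(mm) [-219.   -2.  195.] tilt 59.8 F [ 0.6  0.2 -0.7] q [ 0.12  0.58  0.8   1.74 -1.1   1.88  0.95] g 0.01
t [-55.   3.  55.] w [-0.006  0.003 -0.003]
```

View pics/s1.png

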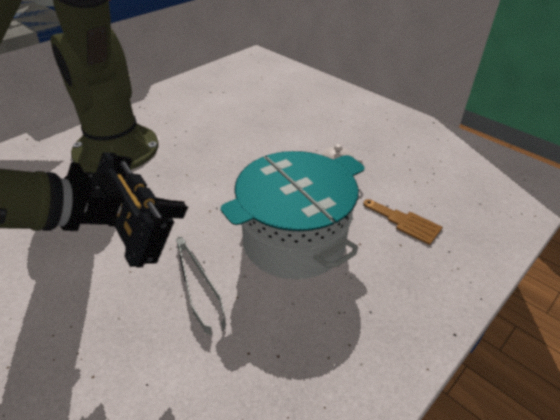

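The tilt of 60° was reached. The fingertips are at (185,208), level with the lug at (232,212), and nothing has moved. Next I'll drop below the lug and slide in.

>>> jog_arm(
  increments=[
    {"tx": -25, "ty": 2, "tz": 37, "wx": 0, "wy": 0, "wz": 0, "gripper": 0},
    {"tx": -50, "ty": 3, "tz": 74, "wx": 0, "wy": 0, "wz": 0, "gripper": 0},
    {"tx": -50, "ty": 3, "tz": 74, "wx": 0, "wy": 0, "wz": 0, "gripper": 0},
    {"tx": -50, "ty": 3, "tz": 74, "wx": 0, "wy": 0, "wz": 0, "gripper": 0},
    {"tx": -42, "ty": 3, "tz": 88, "wx": 0, "wy": 0, "wz": 0, "gripper": 0},
  ],
)

```text
time: 3.35
position: [0.5321, -0.0781, 0.1188]
tool_rot: [-1.789, -1.435, -1.019]
ft_force: [0.0, -1.0, 1.0]
grip_width: 0.006
grip_force: 0.0
```

```bash
python3 - <<'E'
from h import *
st(); go(pt(-.128,.115),60)
E
```

```text
t 3.35 s,h,z(mm) [-167.    2.  119.] tilt 59.4 F [ 0. -1.  1.] q [ 0.06  0.64  0.75  1.83 -1.17  1.75  1.02] g 0.01
t [16. -2. 35.] w [-0.004  0.01  -0.   ]
```

>>> jog_arm(
  increments=[
    {"tx": 6, "ty": -1, "tz": 10, "wx": 0, "wy": 0, "wz": 0, "gripper": 0},
    {"tx": 12, "ty": -2, "tz": 21, "wx": 0, "wy": 0, "wz": 0, "gripper": 0},
    {"tx": 19, "ty": -2, "tz": 33, "wx": 0, "wy": 0, "wz": 0, "gripper": 0},
    {"tx": 19, "ty": -2, "tz": 33, "wx": 0, "wy": 0, "wz": 0, "gripper": 0},
    {"tx": 19, "ty": -2, "tz": 33, "wx": 0, "wy": 0, "wz": 0, "gripper": 0},
  ],
)

```text
time: 3.77
position: [0.538, -0.0361, 0.1177]
tool_rot: [-1.781, -1.436, -1.018]
ft_force: [0.1, -0.2, -0.1]
grip_width: 0.008
grip_force: 0.0
```

```bash
python3 - <<'E'
from h import *
from bench import vision
st()
a=[]
for n,(cx,cy) in {'scene':(245,210),'top':(310,205)}.items():
    im=vision.get_image(n)['color']; a.append(cv2.resize(im[cy-60:cy+60,cx-60:cx+60],(400,400),interpolation=cv2.INTER_CUBIC))
cv2.imwrite('pics/c2.png',np.hstack(a))
E
```

```text
t 3.77 s,h,z(mm) [-125.   -2.  118.] tilt 59.6 F [ 0.1 -0.2 -0.1] q [-0.01  0.6   0.73  1.88 -1.19  1.7   0.99] g 0.01
```

View pics/c2.png

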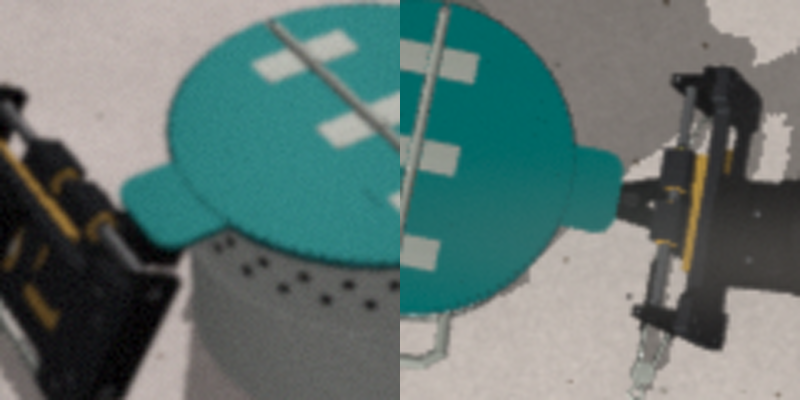

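The fingers are under the lug and centred on its width (lug tip at about (165,215) in the scene crop, (620,190) in the top crop), with no contact force yet. I'll start lifting.

>>> jog_arm(
  increments=[
    {"tx": 6, "ty": 0, "tz": -3, "wx": 0, "wy": 0, "wz": 0, "gripper": 0},
    {"tx": 13, "ty": 0, "tz": -6, "wx": 0, "wy": 0, "wz": 0, "gripper": 0},
    {"tx": 20, "ty": 0, "tz": -9, "wx": 0, "wy": 0, "wz": 0, "gripper": 0},
    {"tx": 27, "ty": 0, "tz": -12, "wx": 0, "wy": 0, "wz": 0, "gripper": 0},
    {"tx": 34, "ty": 0, "tz": -15, "wx": 0, "wy": 0, "wz": 0, "gripper": 0},
  ],
)

```text
time: 4.28
position: [0.5389, -0.0334, 0.1544]
tool_rot: [-1.784, -1.434, -1.018]
ft_force: [-0.0, -0.2, -1.4]
grip_width: 0.006
grip_force: 0.6
```

```bash
python3 - <<'E'
from h import *
st(); go(pt(-.1155,.2),60)
E
```

```text
t 4.28 s,h,z(mm) [-122.   -1.  154.] tilt 59.6 F [-0.  -0.2 -1.4] q [-0.03  0.54  0.75  1.87 -1.17  1.72  0.93] g 0.01
t [ 42.   1. -18.] w [-0.007  0.007 -0.001]
```

>>> jog_arm(
  increments=[
    {"tx": 8, "ty": 0, "tz": -3, "wx": 0, "wy": 0, "wz": 0, "gripper": 0},
    {"tx": 16, "ty": 0, "tz": -7, "wx": 0, "wy": 0, "wz": 0, "gripper": 0},
    {"tx": 24, "ty": 0, "tz": -10, "wx": 0, "wy": 0, "wz": 0, "gripper": 0},
    {"tx": 33, "ty": 0, "tz": -14, "wx": 0, "wy": 0, "wz": 0, "gripper": 0},
    {"tx": 42, "ty": 0, "tz": -18, "wx": 0, "wy": 0, "wz": 0, "gripper": 0},
  ],
)

```text
time: 4.7
position: [0.5402, -0.0269, 0.1998]
tool_rot: [-1.783, -1.434, -1.017]
ft_force: [-0.5, 0.4, -1.5]
grip_width: 0.004
grip_force: 0.5
```

```bash
python3 - <<'E'
from h import *
st(); go(pt(-.0975,.226),60); go(pt(-.0715,.2476),60)
from bench import vision
cv2.imwrite('pics/s3.png',vision.get_image('scene')['color'])
E
```

```text
t 4.7 s,h,z(mm) [-115.   -2.  200.] tilt 59.6 F [-0.5  0.4 -1.5] q [-0.07  0.46  0.78  1.86 -1.14  1.73  0.84] g 0.0
t [31.  2.  2.] w [-0.008  0.007 -0.   ]
t [63.  2. 13.] w [-0.008  0.007 -0.   ]
```

View pics/s3.png

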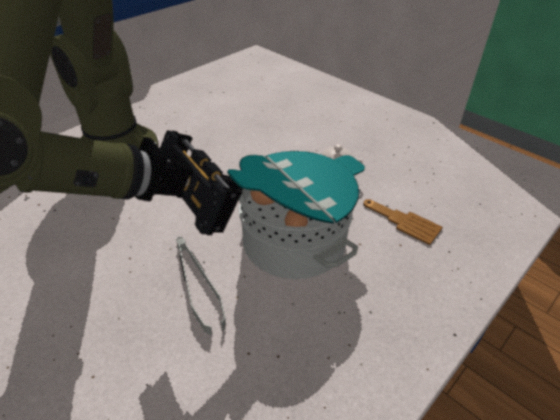

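The leaf is up about 30° with its lug at (235,175), the eggs show below it, and the left half is still seated. I'll keep following the arc.

>>> jog_arm(
  increments=[
    {"tx": 11, "ty": 0, "tz": 0, "wx": 0, "wy": 0, "wz": 0, "gripper": 0},
    {"tx": 22, "ty": 1, "tz": 1, "wx": 0, "wy": 0, "wz": 0, "gripper": 0},
    {"tx": 33, "ty": 1, "tz": 3, "wx": 0, "wy": 0, "wz": 0, "gripper": 0},
    {"tx": 44, "ty": 1, "tz": 6, "wx": 0, "wy": 0, "wz": 0, "gripper": 0},
    {"tx": 55, "ty": 2, "tz": 10, "wx": 0, "wy": 0, "wz": 0, "gripper": 0},
  ],
)

```text
time: 5.17
position: [0.5502, 0.0087, 0.2422]
tool_rot: [-1.783, -1.434, -1.017]
ft_force: [-1.5, -0.1, -0.6]
grip_width: 0.007
grip_force: 0.5
```

```bash
python3 - <<'E'
from h import *
st(); go(pt(-.0715,.2476),60); go(pt(-.04,.262),60); go(pt(-.01,.267),60)
E
```

```text
t 5.17 s,h,z(mm) [-78.   0. 242.] tilt 59.6 F [-1.5 -0.1 -0.6] q [-0.15  0.36  0.78  1.86 -1.14  1.7   0.73] g 0.01
t [ 8. -0.  3.] w [-0.008  0.007 -0.   ]
t [36. -0. 23.] w [-0.008  0.007 -0.   ]
t [56.  0. 46.] w [-0.008  0.007 -0.   ]
```

>>> jog_arm(
  increments=[
    {"tx": 8, "ty": 0, "tz": 3, "wx": 0, "wy": 0, "wz": 0, "gripper": 0},
    {"tx": 15, "ty": 0, "tz": 8, "wx": 0, "wy": 0, "wz": 0, "gripper": 0},
    {"tx": 22, "ty": 0, "tz": 13, "wx": 0, "wy": 0, "wz": 0, "gripper": 0},
    {"tx": 29, "ty": 0, "tz": 18, "wx": 0, "wy": 0, "wz": 0, "gripper": 0},
    {"tx": 36, "ty": 0, "tz": 23, "wx": 0, "wy": 0, "wz": 0, "gripper": 0},
  ],
)

```text
time: 5.58
position: [0.5584, 0.0458, 0.2607]
tool_rot: [-1.784, -1.433, -1.017]
ft_force: [-0.0, -1.0, -0.4]
grip_width: 0.004
grip_force: 0.4
```

```bash
python3 - <<'E'
from h import *
st(); go(pt(-.01,.267),50); go(pt(.02,.265),45)
E
```

```text
t 5.58 s,h,z(mm) [-40.   0. 261.] tilt 59.6 F [-0.  -1.  -0.4] q [-0.21  0.3   0.77  1.87 -1.14  1.64  0.65] g 0.0
t [21. -0. 23.] w [-0.008 -0.167 -0.   ]
t [34.  0. 50.] w [-0.008 -0.255  0.   ]
```

>>> jog_arm(
  increments=[
    {"tx": 8, "ty": 0, "tz": 8, "wx": 0, "wy": -0.05, "wz": 0, "gripper": 0},
    {"tx": 15, "ty": 0, "tz": 16, "wx": 0, "wy": -0.1, "wz": 0, "gripper": 0},
    {"tx": 21, "ty": 0, "tz": 24, "wx": 0, "wy": -0.15, "wz": 0, "gripper": 0},
    {"tx": 27, "ty": 0, "tz": 34, "wx": 0, "wy": -0.2, "wz": 0, "gripper": 0},
    {"tx": 32, "ty": 0, "tz": 44, "wx": 0, "wy": -0.25, "wz": 0, "gripper": 0},
  ],
)

```text
time: 6.0
position: [0.57, 0.0986, 0.2664]
tool_rot: [-1.967, -1.582, -0.815]
ft_force: [-0.3, -0.4, 0.2]
grip_width: 0.006
grip_force: 0.3
```

```bash
python3 - <<'E'
from h import *
st(); go(pt(.04,.258),35); go(pt(.055,.250),30)
from bench import vision
cv2.imwrite('pics/s4.png',vision.get_image('scene')['color'])
E
```

```text
t 6.0 s,h,z(mm) [ 14.  -0. 266.] tilt 45.2 F [-0.3 -0.4  0.2] q [-0.44  0.15  0.75  1.84 -0.9   1.4   0.35] g 0.01
t [12.  0. 24.] w [-0.007 -0.178  0.002]
t [17.  0. 41.] w [-0.007 -0.265  0.002]
```

View pics/s4.png

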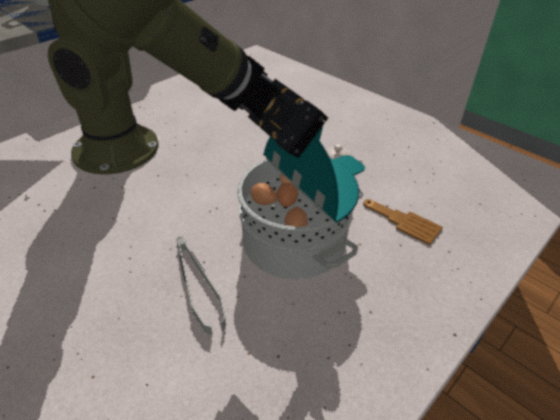

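The leaf stands just past upright with the fingers behind it, the left half is seated, and nothing else has moved. I'll push it slowly on over the top.

>>> jog_arm(
  increments=[
    {"tx": 4, "ty": 0, "tz": 7, "wx": 0, "wy": -0.05, "wz": 0, "gripper": 0},
    {"tx": 7, "ty": 0, "tz": 14, "wx": 0, "wy": -0.1, "wz": 0, "gripper": 0},
    {"tx": 10, "ty": 0, "tz": 21, "wx": 0, "wy": -0.15, "wz": 0, "gripper": 0},
    {"tx": 13, "ty": 0, "tz": 28, "wx": 0, "wy": -0.2, "wz": 0, "gripper": 0},
    {"tx": 16, "ty": 0, "tz": 36, "wx": 0, "wy": -0.25, "wz": 0, "gripper": 0},
  ],
)

```text
time: 6.47
position: [0.5775, 0.134, 0.2521]
tool_rot: [-2.135, -1.717, -0.586]
ft_force: [0.2, -0.3, 0.3]
grip_width: 0.005
grip_force: 0.1
```

```bash
python3 - <<'E'
from h import *
st(); go(pt(.065,.245),25); go(pt(.085,.23),20)
E
```

```text
t 6.47 s,h,z(mm) [ 50.  -0. 252.] tilt 30.9 F [ 0.2 -0.3  0.3] q [-0.59  0.11  0.69  1.78 -0.64  1.28  0.07] g 0.0
t [ 9.  1. 14.] w [-0.007 -0.103  0.003]
t [19.  1. 37.] w [-0.007 -0.19   0.003]
```

>>> jog_arm(
  increments=[
    {"tx": 4, "ty": 0, "tz": 6, "wx": 0, "wy": -0.04, "wz": 0, "gripper": 0},
    {"tx": 8, "ty": 0, "tz": 13, "wx": 0, "wy": -0.08, "wz": 0, "gripper": 0},
    {"tx": 12, "ty": 0, "tz": 21, "wx": 0, "wy": -0.12, "wz": 0, "gripper": 0},
    {"tx": 16, "ty": 0, "tz": 29, "wx": 0, "wy": -0.16, "wz": 0, "gripper": 0},
    {"tx": 19, "ty": 1, "tz": 37, "wx": 0, "wy": -0.19, "wz": 0, "gripper": 0},
  ],
)

```text
time: 6.88
position: [0.5855, 0.1695, 0.2297]
tool_rot: [-2.251, -1.815, -0.392]
ft_force: [-0.2, 0.6, 0.1]
grip_width: 0.003
grip_force: 0.0
```

```bash
python3 - <<'E'
from h import *
st(); go(pt(.1,.205),15); go(pt(.11,.18),10)
from bench import vision
cv2.imwrite('pics/s5.png',vision.get_image('scene')['color'])
E
```

```text
t 6.88 s,h,z(mm) [ 86.  -0. 230.] tilt 20.0 F [-0.2  0.6  0.1] q [-0.7   0.16  0.64  1.71 -0.46  1.24 -0.15] g 0.0
t [ 4.  1. 28.] w [-0.008 -0.088  0.006]
t [ 5.  1. 55.] w [-0.008 -0.175  0.006]
```

View pics/s5.png

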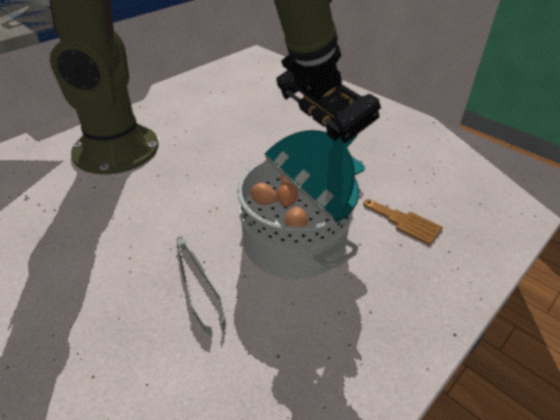

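The leaf is past upright at about 140° and sinking, with the fingers behind it. I'll follow it down gently, then check.

>>> jog_arm(
  increments=[
    {"tx": 1, "ty": 0, "tz": 7, "wx": 0, "wy": -0.03, "wz": 0, "gripper": 0},
    {"tx": 2, "ty": 0, "tz": 14, "wx": 0, "wy": -0.06, "wz": 0, "gripper": 0},
    {"tx": 3, "ty": 0, "tz": 21, "wx": 0, "wy": -0.09, "wz": 0, "gripper": 0},
    {"tx": 4, "ty": 0, "tz": 28, "wx": 0, "wy": -0.12, "wz": 0, "gripper": 0},
    {"tx": 4, "ty": 0, "tz": 34, "wx": 0, "wy": -0.15, "wz": 0, "gripper": 0},
  ],
)

```text
time: 7.35
position: [0.5886, 0.1831, 0.1987]
tool_rot: [-2.339, -1.883, -0.228]
ft_force: [0.3, -1.0, -0.3]
grip_width: 0.0
grip_force: 0.0
```

>>> jog_arm(
  increments=[
    {"tx": 0, "ty": 0, "tz": 2, "wx": 0, "wy": 0, "wz": 0, "gripper": 0},
    {"tx": 0, "ty": 0, "tz": 4, "wx": 0, "wy": 0, "wz": 0, "gripper": 0},
    {"tx": 0, "ty": 0, "tz": 6, "wx": 0, "wy": 0, "wz": 0, "gripper": 0},
    {"tx": 0, "ty": 0, "tz": 8, "wx": 0, "wy": 0, "wz": 0, "gripper": 0},
    {"tx": 0, "ty": 0, "tz": 10, "wx": 0, "wy": 0, "wz": 0, "gripper": 0},
  ],
)

```text
time: 7.77
position: [0.5897, 0.1844, 0.1898]
tool_rot: [-2.34, -1.882, -0.232]
ft_force: [0.6, 0.6, 0.4]
grip_width: 0.008
grip_force: 0.0
```

```bash
python3 - <<'E'
from h import *
st(); go(pt(.11,.163),9); go(pt(0,.33),10)
from bench import vision
cv2.imwrite('pics/s6.png',vision.get_image('scene')['color'])
E
```

```text
t 7.77 s,h,z(mm) [102.   0. 190.] tilt 11.5 F [0.6 0.6 0.4] q [-0.77  0.23  0.62  1.69 -0.35  1.21 -0.27] g 0.01
t [ 3. -0. 28.] w [-0.005 -0.044  0.004]
t [ -72.   -2. -158.] w [-0.005 -0.026  0.004]
```

View pics/s6.png

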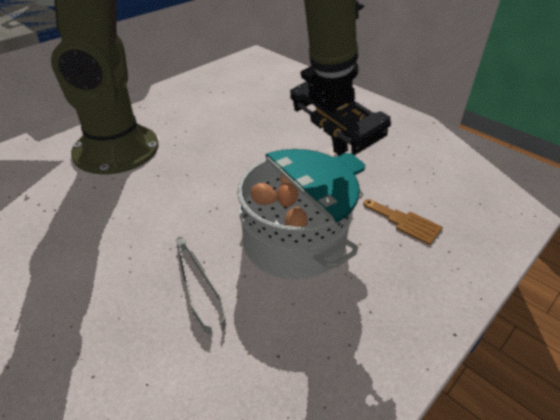

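The leaf now appears to lie on the left half, with its lug at (350,163) over the other lug and the fingertips clear above. I'll retreat upward and verify.

>>> jog_arm(
  increments=[
    {"tx": 0, "ty": 0, "tz": -20, "wx": 0, "wy": 0, "wz": 0, "gripper": 0},
    {"tx": -10, "ty": 0, "tz": -50, "wx": 0, "wy": 0, "wz": 0, "gripper": 0},
    {"tx": -25, "ty": 0, "tz": -85, "wx": 0, "wy": 0, "wz": 0, "gripper": 0},
    {"tx": -45, "ty": 0, "tz": -115, "wx": 0, "wy": 0, "wz": 0, "gripper": 0},
    {"tx": -65, "ty": 0, "tz": -145, "wx": 0, "wy": 0, "wz": 0, "gripper": 0},
  ],
)

```text
time: 8.23
position: [0.5701, 0.0936, 0.3205]
tool_rot: [-2.339, -1.885, -0.232]
ft_force: [1.2, -0.7, -0.9]
grip_width: 0.003
grip_force: 0.0
```

>>> jog_arm(
  increments=[
    {"tx": -40, "ty": 0, "tz": -10, "wx": 0, "wy": 0, "wz": 0, "gripper": 0},
    {"tx": -80, "ty": 0, "tz": -20, "wx": 0, "wy": 0, "wz": 0, "gripper": 0},
    {"tx": -120, "ty": 0, "tz": -30, "wx": 0, "wy": 0, "wz": 0, "gripper": 0},
    {"tx": -150, "ty": 0, "tz": -30, "wx": 0, "wy": 0, "wz": 0, "gripper": 0},
    {"tx": -180, "ty": 0, "tz": -30, "wx": 0, "wy": 0, "wz": 0, "gripper": 0},
  ],
)

```text
time: 8.65
position: [0.5311, -0.0864, 0.3133]
tool_rot: [-2.342, -1.882, -0.235]
ft_force: [0.7, -0.2, -0.6]
grip_width: 0.004
grip_force: 0.0
```

```bash
python3 - <<'E'
from h import *
st()
from bench import vision
a=[]
for n,(cx,cy) in {'scene':(300,200),'top':(245,195)}.items():
    im=vision.get_image(n)['color']; cv2.imwrite(f'pics/{n}_end.png',im)
    k=4; b=cv2.resize(im[cy-75:cy+75,cx-50-25:cx+75],None,fx=k,fy=k,interpolation=cv2.INTER_CUBIC)
    for p,z in [(q,.155) for q in outline(.567,.085,1.35,.155)]:
        if len(p)==100: p=p[(p[:,:2]-H[:2])@w_[:2]>=-.001]
        q=(proj(n,p)-[cx-75,cy-75]+.5)*k-.5; cv2.polylines(b,[np.round(q).astype(int)],False,(0,0,255),1)
    a.append(cv2.resize(b,(400,400)))
cv2.imwrite('pics/end.png',np.hstack(a))
for n in ['scene','top']:
  for t in ['tongs','sugar_bowl','scraper']: print(n,t,[np.round(d['bbox']).tolist() for d in vision.spot_in(n,t)[:1]])
E
```

```text
t 8.65 s,h,z(mm) [-175.    2.  313.] tilt 11.6 F [ 0.7 -0.2 -0.6] q [-0.54  0.05  0.83  1.62 -0.24  1.51  0.09] g 0.0
scene tongs [[179.0, 238.0, 226.0, 331.0]]
scene sugar_bowl [[365.0, 200.0, 442.0, 245.0]]
scene scraper [[363.0, 202.0, 443.0, 245.0]]
top tongs [[315.0, 193.0, 337.0, 267.0]]
top sugar_bowl [[152.0, 209.0, 188.0, 249.0]]
top scraper [[160.0, 131.0, 188.0, 195.0]]
```

View pics/end.png

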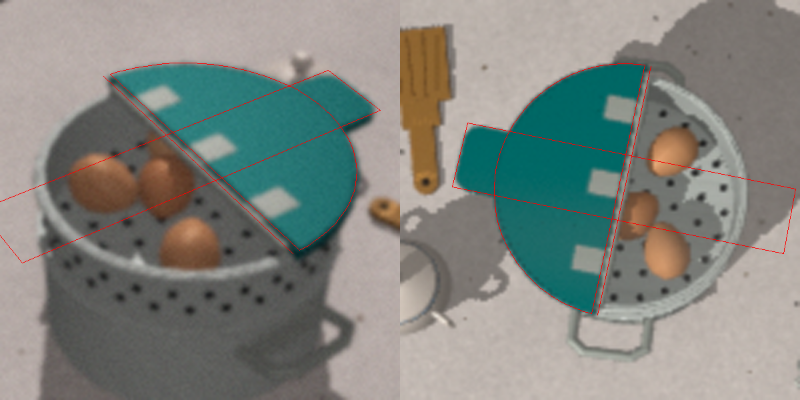

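The leaf lies flat. Its outline matches the folded half-disc at z ≈ 0.155 in both views, the hinge hasn't moved, and the other things are where they were. Handing in.

```bash
python3 -c "
from bench import ctrl
print(ctrl.close_job())"
```

```text
the job is handed in; nothing more can be done
None
```

I pushed the right half of the lid up and over its hinge; it now lies flat on the left half, which stayed seated, with nothing else seen to move. The job was handed in about 9 s into the 38 s limit.

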